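# Put the counter tools away in the shadow-foam tray

### The job

Put the five counter tools that lie between the grey foam tray and the black mat away in the tray, each in the cut-out made for it and resting flat on the blue foam: the stapler, the yellow cutter and the marker lying in their slots (either way round), the black-handled date stamp and the glue jar standing upright in their round holes. Leave the brown rubber stamp, the tape and the label roll where they are.

Things in the scene. Friction and masses are not known exactly. Their poses are not given: they have to be found in the camera images.
- stapler: Desk stapler, red top, black base, 34 x 125 x 47 mm (x, y, z), 0.24 kg, standing on the table. Origin: centre of its underside; y along it. The red arm, 26 mm wide, spans heights 28 to 47 mm along the whole length and does not move: grip it across x near the middle. Below it a 16 mm wide rail and a base 34 mm wide, 8 mm high.
- box_cutter: Yellow snap-blade cutter, 22 x 170 x 18 mm (x, y, z), 0.09 kg, lying flat. Origin: centre of its underside; y along it. The plastic body, 22 mm wide and 12 mm high, spans y -62 to +75 mm; the slim blade end is at -y; a black slider (does not move) stands on top at y -26 to -4 mm. Grip it across x near the middle.
- marker_mid (a point): Marker pen, white with a black cap: a round rod 17 mm thick, 135 mm long, 0.02 kg, lying on the table; it can roll. This point is the pen's middle, on its centre line, 8 mm above what it lies on; y runs along the pen, x and z turn as it rolls. Grip it across its length near the middle.
- date_stamp: Round hand date stamp standing upright: black turned handle on a round brass head, 106 mm high, 0.21 kg. Origin: centre of its underside; z along the handle. The brass head is 31 mm across and 34 mm high, the handle above at most 35 mm thick, its knob at heights 80 to 106 mm: grip the knob from above, from any side.
- glue_jar: Glue jar with a red cap, standing upright, 95 mm high, 0.19 kg. Origin: centre of its underside; z up. Body 55 mm across up to a height of 60 mm; the cap above grips like a solid 46 mm across from 60 mm to the top. Grip it across at heights 65 to 85 mm, from any side.
- stapler_insert: Place of the stapler: the widest and shortest of the three slots. Foam block 70 x 200 x 18 mm, origin at the centre of its underside, z up. Charcoal top 12 mm thick on a blue base 6 mm thick. Centred slot along y, 48 mm wide, 140 mm long, down to the blue, 6 mm above the origin. A finger channel 44 mm wide, as deep as the slot, crosses it along x in the middle, so that fingers can reach down on both sides of the tool; the other two long inserts have it too.
- cutter_insert: Place of the cutter: the longest of the three slots. Foam block 70 x 200 x 18 mm, origin at the centre of its underside, z up. Charcoal top 12 mm thick on a blue base 6 mm thick. Centred slot along y, 36 mm wide, 184 mm long, down to the blue, 6 mm above the origin. Finger channel across the middle. The three long inserts lie side by side, 70 mm apart along x, in changing order, in one fixed tray.
- marker_insert: Place of the marker: the narrowest of the three slots. Foam block 70 x 200 x 18 mm, origin at the centre of its underside, z up. Charcoal top 12 mm thick on a blue base 6 mm thick. Centred slot along y, 31 mm wide, 150 mm long, down to the blue, 6 mm above the origin. Finger channel across the middle. The tray is grey, 224 x 304 mm, its rim 2 mm above the foam; all inserts are fixed in it, with the same axis directions.
- date_stamp_insert: Place of the date stamp: the small round hole, 46 mm across, in the middle of a short foam insert 105 x 90 x 18 mm (x, y, z), beyond the +y ends of the long inserts in the same tray. Charcoal top 12 mm thick on a blue base 6 mm thick; the hole goes down to the blue, 6 mm above the origin. Origin: centre of the insert's underside; z up. 
- glue_insert: Place of the glue jar: the large round hole, 70 mm across, in the middle of a short foam insert 105 x 90 x 18 mm (x, y, z), beyond the +y ends of the long inserts in the same tray. Charcoal top 12 mm thick on a blue base 6 mm thick; the hole goes down to the blue, 6 mm above the origin. Origin: centre of the insert's underside; z up. The two short inserts may be swapped.
- brown_stamp: Bystander, to be left alone: rubber stamp with a dark brown wooden handle, 30 x 50 x 80 mm, on the black mat. Origin: centre of its underside.
- tape_roll: Bystander, to be left alone: roll of brown tape, 95 mm across, 48 mm high, beyond the tray. Origin: centre of its underside.
- label_roll: Bystander, to be left alone: white roll of labels, 66 mm across, 40 mm high. Origin: centre of its underside.
Mind the look-alikes: they are no part of the job. Of the things that look like the box_cutter, the larger one is meant.

How it is judged:
At the end, for the whole second after the job is handed in: Each tool rests at its own cut-out's floor (height within 6 mm): stapler, cutter, marker within 10 mm of the centre across, 12 mm along (cutter 15) and parallel to the slot within 0.15 rad (stapler 0.2); date stamp and glue jar within 10 mm and upright within 0.1 rad; all at rest (x of stapler in the frame of stapler_insert between -0.01 and 0.01 m and y of stapler in the frame of stapler_insert between -0.012 and 0.012 m and z of stapler in the frame of stapler_insert between 0.002 and 0.012 m and angle between the y axis of stapler and the y axis of stapler_insert, either way round below 0.2 rad and x of box_cutter in the frame of cutter_insert between -0.01 and 0.01 m and y of box_cutter in the frame of cutter_insert between -0.015 and 0.015 m and z of box_cutter in the frame of cutter_insert between 0.002 and 0.012 m and angle between the y axis of box_cutter and the y axis of cutter_insert, either way round below 0.15 rad and x of marker_mid in the frame of marker_insert between -0.01 and 0.01 m and y of marker_mid in the frame of marker_insert between -0.012 and 0.012 m and z of marker_mid in the frame of marker_insert between 0.01 and 0.018 m and angle between the y axis of marker_mid and the y axis of marker_insert, either way round below 0.15 rad and horizontal distance between date_stamp and date_stamp_insert below 0.01 m and z of date_stamp in the frame of date_stamp_insert between 0.002 and 0.012 m and angle between each of date_stamp, glue_jar's own z axis and vertical below 0.1 rad and horizontal distance between glue_jar and glue_insert below 0.01 m and z of glue_jar in the frame of glue_insert between 0.002 and 0.012 m and linear speed of each of stapler, box_cutter, date_stamp, glue_jar below 0.02 m/s); the robot touches nothing.
It fails at once if the brown rubber stamp is moved more than 3 cm or knocked over (distance of brown_stamp from where it was at the start of the episode above 0.03 m or angle between brown_stamp's own z axis and vertical above 0.3 rad).
It fails at once if the roll of tape is moved more than 3 cm or knocked over (distance of tape_roll from where it was at the start of the episode above 0.03 m or angle between tape_roll's own z axis and vertical above 0.3 rad).
It fails at once if the label roll is moved more than 3 cm or knocked over (distance of label_roll from where it was at the start of the episode above 0.03 m or angle between label_roll's own z axis and vertical above 0.3 rad).
It also fails if it takes over 128 s, if anything falls off the work surface, if the arm or the gripper's body presses on something with over 40 N, if the wrist force passes 120 N, or if a joint passes its speed limit or range.

### The arm

A 6-joint arm with a two-finger parallel gripper is mounted at the origin on a cart in front of the work surface, level with it; the furniture and walls round the work are solid. World frame = base frame: x ahead of the robot, y to its left, z up, the work surface at z = 0. Lengths are in m, angles in rad, forces in N, time in s.
With the tool pointing down it reaches from about 0.4 to 0.825 m from the base axis. Payload 7 kg.
Tool frame: the origin (TCP) lies on the centre line of the jaws, within the pads' length; the fingertips stand tip_reach ahead of it and the grasp point (between the pads) is the TCP (tip_reach is the distance from the TCP to the fingertips, in m); z points along the fingers, y is the line along which they close (so a half turn about z gives the same grasp; the last joint's range is limited). The gripper opens to 88 mm and grips with 3 to 60 N. Pads are 19 mm wide; open, the fingers measure 130 mm over their backs; the gripper's body (78 mm by 193 mm) begins 47 mm behind the grasp point.
Start: joints at [-1.059, 0.359, 0.012, 0, -1.224, -0.288], TCP at [0.15, -0.658, 0.246] pointing down, gripper open.
Joint ranges: [-3.07, 3.07], [-1.43, 2.12], [-1.02, 1.25], [-3.03, 1.67], [-3.05, -0], [-3.03, 3.03]. Speed limits (rad/s): [2.39, 2.39, 3.01, 3.14, 3.14, 3.14].

### API

Orientations are given as [roll, pitch, yaw] about the fixed x, y, z axes, in that order (R = Rz(yaw) Ry(pitch) Rx(roll)).
In Python, from station import get_state, grab_frame, calibration, job_done, find_in, mark_of, tip_reach gives the robot as it stands.
- The arm moves only by the shell command python3 -m handwheel 'ROWS' [OPENING] [FORCE]. ROWS is JSON, a list of rows, each an object with "delta_pos": the shift along the world's x, y, z in units of 30 mm (1.0 is 30 mm), a list of three; "dr": the turn, a rotation vector about the world's x, y, z in degrees, a list of three. In form: [{"delta_pos": [tx, ty, tz], "dr": [rx, ry, rz]}, ...]. A call has 1 to 10 rows; each row shifts and turns the commanded pose from where the row before left it; what a row does not reach is not made up. A row lasts 1/10 s, in which the tool goes at most 50 mm and 8.59 degrees, less where a joint would pass 70% of its speed; a pose out of reach is approached as far as the arm can. A call is refused whole if a number of a shift passes 1 or a number of a turn 8.59, either way. A call with a gripper value outside its range is refused whole. OPENING is the closure, from -1 (fully open) to 1 (shut), set as the call begins (- or left out, the last holds). The fingers move at their own pace and stop on an object; FORCE is the grip in N (left out, the last holds). Time passes only in rows, so rows that do not move let the fingers close. It gives the time, the measured TCP pose, the force, the opening and the grip force at its end, in the units of the state.
- get_state(): the state, without advancing time (a new reading comes with each control period).
- grab_frame(name): name is "scene" or "top"; returns the picture (384x512x3 uint8, red, green, blue); there is no depth.
- calibration(name): a dict with "fx", "fy", "cx", "cy" (pixels), "k1" (the pictures are not rectified: a ray, as slopes to the right and down, at radius r is drawn at 1 + k1 r^2 times it, then the intrinsics apply), "extrinsics" (4x4, takes a point from world to camera coordinates). Camera axes: x right, y down, z forward; pixel columns grow to the right and rows downward; lengths in m; the calibration is good to about 2 mm. A picture is of the moment at which its call begins. calibration takes no time and is no camera call.
- job_done(): hands the job in; it is judged then, once.
Trained networks look in the newest picture that a camera, given by its name, has taken for a name from the list of things; names that differ only in an ending like _2 or _b are one class to them, and where a whole thing is asked for, a point or a joint stands for the part that bears it (a point fixed in the world has none). Each returns a list of dicts, best first, with "conf" (0 to 1); they miss things now and then, are a little off and sometimes report something else, mostly with a low value. They report only what shows in the picture. A call takes as long as a camera call. They do not tell look-alikes from the thing itself.
- find_in(camera, query): "location" ([column, row] in pixels, amid what is visible of it).
- mark_of(camera, query): "location" ([column, row] in pixels: a listed point, or the origin of a listed thing).
The state is a dict: "t": time; "q": joint angles; "qd": joint speeds; "joint_efforts": joint torques, N m; "eef_pos": TCP position; "ee_rot": TCP orientation; "force": force on the tool from outside, world axes, zero at the start; "moment": the same for the moment, N m; "width": finger opening in m; "gripper_force": force on a finger pad.
Only numpy, scipy, OpenCV 4.12 (cv2) and the standard library are available. Lean on these libraries where they do the work, as an engineer would, in place of code of your own. Each camera call takes 0.05 s, during which the arm holds its last target. There are 200 camera calls.

## Working session

There is one attempt and no reset: what is moved stays moved. The work goes in short steps, Python scripts to look and compute and a shell command to move; the robot and the scene stay as the last step left them, time stands still between calls to the robot, and variables do not carry over. Pictures are saved under pics/ and viewed, at most 16 in all, crops included, and the job is handed in when it is done.

```bash
mkdir -p pics; ls
cat > h.py <<'E'
import numpy as np, cv2
from station import *
def save(n,f,crop=None,scale=1):
    im=grab_frame(n)
    if crop: im=im[crop[1]:crop[3],crop[0]:crop[2]]
    im=cv2.resize(im,None,fx=scale,fy=scale,interpolation=cv2.INTER_CUBIC)
    cv2.imwrite('pics/'+f,im[:,:,::-1])
def w(n,px,z):
    c=calibration(n);E=np.array(c['extrinsics'])
    d=np.array([(px[0]-c['cx'])/c['fx'],(px[1]-c['cy'])/c['fy']]);u=d.copy()
    for _ in range(20): u=d/(1+c['k1']*(u@u))
    r=E[:3,:3].T@np.array([u[0],u[1],1]);o=-E[:3,:3].T@E[:3,3]
    return o+r*(z-o[2])/r[2]
def p(n,X):
    c=calibration(n);E=np.array(c['extrinsics']);q=E[:3,:3]@np.array(X)+E[:3,3]
    u=q[:2]/q[2];u=u*(1+c['k1']*(u@u));return np.array([u[0]*c['fx']+c['cx'],u[1]*c['fy']+c['cy']])
E
python3 - <<'E'
from h import *
save('top','top1.png',scale=1.56);save('scene','sc1.png',scale=1.56)
s=get_state();print(s,tip_reach)
for n in('top','scene'):
    c=calibration(n);E=np.array(c['extrinsics']);print(n,-E[:3,:3].T@E[:3,3],E[:3,:3].round(2).tolist(),c['fx'])
H=dict(stapler=0,box_cutter=0,marker_mid=.008,date_stamp=0,glue_jar=0,stapler_insert=0,cutter_insert=0,marker_insert=0,date_stamp_insert=0,glue_insert=0,brown_stamp=0,tape_roll=0,label_roll=0)
for k,z in H.items():
  for m in mark_of('top',k)[:3]:
    print(k,round(m['conf'],2),np.round(m['location']),w('top',m['location'],z).round(3))
E
```

```text
pics
{'t': 0.1, 'q': array([-1.05892019e+00,  3.59283303e-01,  1.11647265e-02, -3.08556860e-04,
       -1.22412046e+00, -2.88117552e-01]), 'qd': array([-0.00168607, -0.00106886,  0.00180809,  0.00089016, -0.00172982,
       -0.00085684]), 'joint_efforts': array([-1.32940400e-03, -5.84162557e+01,  2.93755192e+01,  7.01550677e+00,
        1.02334734e-02, -5.53348957e-05]), 'eef_pos': array([ 0.14967515, -0.65777376,  0.24474324]), 'ee_rot': array([ 3.14012698e+00, -1.31853611e-04, -2.91793902e+00]), 'force': array([-0.24758521,  0.2939764 , -0.14198223]), 'moment': array([0.04326623, 0.00459657, 0.02133251]), 'gripper_force': 0.0, 'width': 0.08726688875427628} 0.019
top [ 0.3473009  -0.18167216  1.27790671] [[-0.0, -1.0, 0.01], [-0.99, 0.0, -0.15], [0.15, -0.01, -0.99]] 358.7069080339391
scene [ 0.07575423 -1.15825876  0.76857784] [[0.89, -0.46, -0.01], [-0.27, -0.49, -0.83], [0.37, 0.74, -0.56]] 396.3164537315148
stapler 0.82 [278. 217.] [ 0.455 -0.264  0.   ]
box_cutter 0.65 [254. 217.] [ 0.453 -0.176  0.   ]
box_cutter 0.42 [385. 248.] [ 0.342 -0.641  0.   ]
box_cutter 0.35 [167. 179.] [0.59  0.138 0.   ]
marker_mid 0.68 [235. 216.] [ 0.457 -0.109  0.008]
marker_mid 0.34 [206. 141.] [ 0.732 -0.001  0.008]
date_stamp 0.62 [241. 159.] [ 0.667 -0.129  0.   ]
glue_jar 0.35 [127. 181.] [0.584 0.284 0.   ]
stapler_insert 0.61 [162. 219.] [0.446 0.149 0.   ]
cutter_insert 0.95 [167. 197.] [0.525 0.136 0.   ]
cutter_insert 0.63 [241. 133.] [ 0.763 -0.13   0.   ]
cutter_insert 0.27 [327. 178.] [ 0.595 -0.442  0.   ]
marker_insert 0.57 [168. 176.] [0.602 0.133 0.   ]
date_stamp_insert 0.72 [125. 182.] [0.582 0.29  0.   ]
glue_insert 0.87 [127. 211.] [0.474 0.277 0.   ]
glue_insert 0.4 [242. 134.] [ 0.76  -0.135  0.   ]
brown_stamp 0.72 [165. 195.] [0.532 0.143 0.   ]
brown_stamp 0.59 [323. 180.] [ 0.587 -0.427  0.   ]
tape_roll 0.9 [203. 139.] [0.742 0.009 0.   ]
label_roll 0.73 [240. 131.] [ 0.771 -0.125 -0.   ]
```

View pics/top1.png

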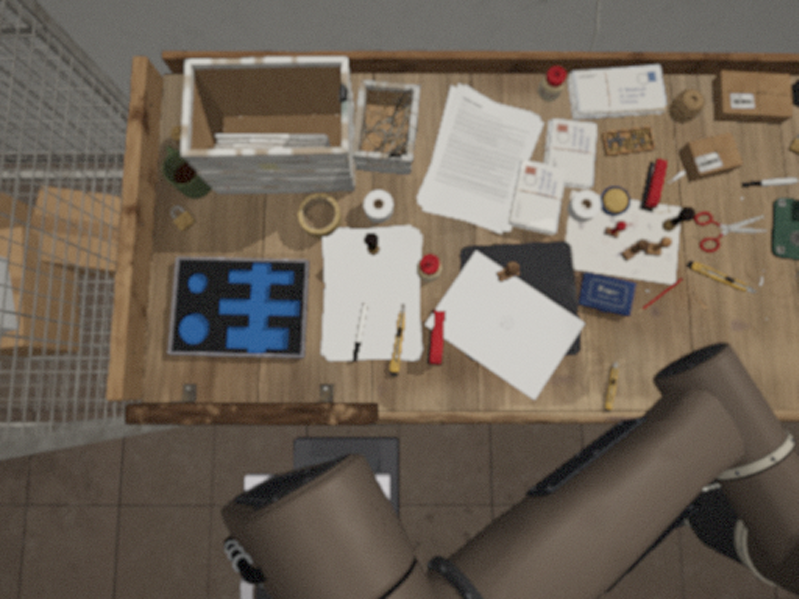

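View pics/sc1.png

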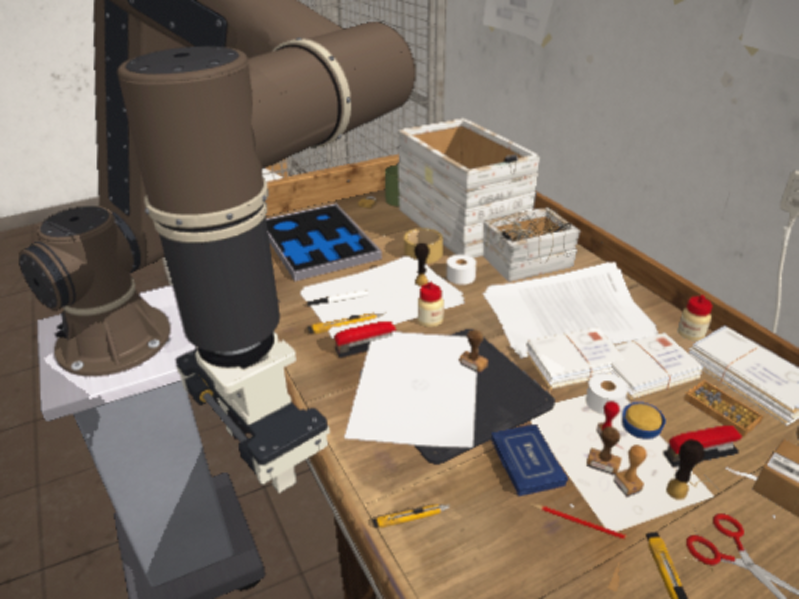

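The left edge of the zoomed top view shows the tray. Its slots run along y (left): marker far (row 277), cutter in the middle (row 306, longest), stapler near (row 340, widest). The date hole is at (198,283) and the glue hole at (193,328).

Candidates (zoomed top pixels), choosing those between the tray and the mat:

| Tool | Candidates | Chosen |
|---|---|---|
| stapler | (437,338), (654,183) | first |
| cutter | (397,340), (612,385), (718,275) | first (larger) |
| marker | (360,333) | only one |
| date stamp | (372,242), (683,215) | first |
| glue jar | (430,265), (555,77) | first |

The brown stamp is at (508,270) on the mat.

Run:
```python
from h import *
from scipy.optimize import least_squares
T=grab_frame('top');S=grab_frame('scene')
a=cv2.resize(T[130:255,100:300],None,fx=4,fy=4,interpolation=cv2.INTER_CUBIC)
cv2.imwrite('pics/crop_t.png',a[:,:,::-1])
def blobs(im,lo,hi,roi,mn=8):
    hsv=cv2.cvtColor(im,cv2.COLOR_RGB2HSV);m=cv2.inRange(hsv,lo,hi);k=np.zeros_like(m);k[roi[1]:roi[3],roi[0]:roi[2]]=m[roi[1]:roi[3],roi[0]:roi[2]]
    n,l,st,c=cv2.connectedComponentsWithStats(k)
    r=[]
    for i in range(1,n):
        if st[i,4]>=mn:
            ys,xs=np.where(l==i);r.append((st[i,4],c[i],cv2.minAreaRect(np.c_[xs,ys].astype(np.float32))))
    return sorted(r,key=lambda t:-t[0])
B=((100,120,60),(125,255,255))
bt=blobs(T,*B,(105,160,200,235));bs=blobs(S,*B,(160,120,260,185))
for n,b in(('top',bt),('sc',bs)):
    for x in b: print(n,x[0],x[1].round(1),[np.round(v,1) for v in x[2]])
def tri(a,b):
    f=lambda X:np.r_[p('top',X)-a,p('scene',X)-b]
    r=least_squares(f,[.5,0,.02]);return r.x.round(4),r.fun.round(1)
print('cross',tri(bt[0][1],bs[0][1]))
st=sorted(bs[1:3],key=lambda t:t[1][0]) if len(bs)>2 else []
for x in bt[1:3]:
  for y in bs[1:3]: print('hole',x[1],tri(x[1],y[1]))
# tools in top
for nm,lo,hi,roi,z in [('red',(172,120,80),(180,255,255),(262,155,292,240),.047),('red0',(0,140,80),(6,255,255),(262,155,292,240),.047),('yel',(15,110,80),(32,255,255),(240,190,270,245),.012),('black',(0,0,0),(180,255,70),(215,140,250,235),.008)]:
    for b in blobs(T,lo,hi,roi):
        bp=cv2.boxPoints(b[2]);print(nm,b[0],b[1].round(1),w('top',b[1],z).round(3),[np.round(v,1) for v in b[2]])
```

```text
top 1866 [165.6 198.1] [array([166. , 196.5]), array([57., 52.]), np.float64(90.0)]
top 329 [123.8 210.4] [array([123.5, 210. ]), array([20., 19.]), np.float64(90.0)]
top 142 [126.  181.1] [array([126., 181.]), array([12., 12.]), np.float64(90.0)]
sc 637 [205.  157.2] [array([206., 157.]), array([21. , 51.4]), np.float64(83.3)]
sc 84 [182.8 144.3] [array([182.5, 144. ]), array([ 6., 15.]), np.float64(90.0)]
sc 25 [206.8 138.8] [array([207. , 138.5]), array([8., 3.]), np.float64(0.0)]
cross (array([0.5183, 0.1372, 0.0153]), array([-0.1,  0.5,  0.5, -0.1]))
hole [123.81762918 210.37993921] (array([0.4753, 0.2827, 0.0169]), array([-0.1,  0.2,  0.3, -0. ]))
hole [123.81762918 210.37993921] (array([0.5149, 0.2681, 0.0298]), array([  3.3, -11.4, -13.8,   1.9]))
hole [126.02816901 181.07042254] (array([0.5408, 0.2951, 0.0045]), array([-3.5, 11.7, 14.3, -2.1]))
hole [126.02816901 181.07042254] (array([0.5807, 0.2801, 0.0174]), array([-0. ,  0.1,  0.2, -0. ]))
red 177 [279.5 217.1] [ 0.449 -0.265  0.047] [array([279.5, 216. ]), array([ 7.1, 32.5]), np.float64(4.8)]
red 84 [275.  168.9] [ 0.61
[... 221 characters left out ...]
 0.047] [array([282.9, 221.9]), array([9.9, 3.6]), np.float64(76.0)]
red0 10 [281.4 231.2] [ 0.401 -0.271  0.047] [array([281.4, 231.3]), array([1.8, 5.6]), np.float64(36.9)]
yel 66 [252.5 234.1] [ 0.392 -0.172  0.012] [array([252.5, 234. ]), array([10.,  7.]), np.float64(90.0)]
yel 13 [256.2 219.3] [ 0.444 -0.185  0.012] [array([256.5, 220. ]), array([10.,  1.]), np.float64(90.0)]
yel 8 [257.6 208.8] [ 0.482 -0.19   0.012] [array([257.5, 208.5]), array([5., 1.]), np.float64(90.0)]
black 59 [237.6 154.7] [ 0.68  -0.118  0.008] [array([237., 155.]), array([10.,  6.]), np.float64(90.0)]
black 18 [227.9 224.4] [ 0.427 -0.085  0.008] [array([227.8, 225. ]), array([ 1.6, 10.2]), np.float64(11.3)]
```

View pics/crop_t.png

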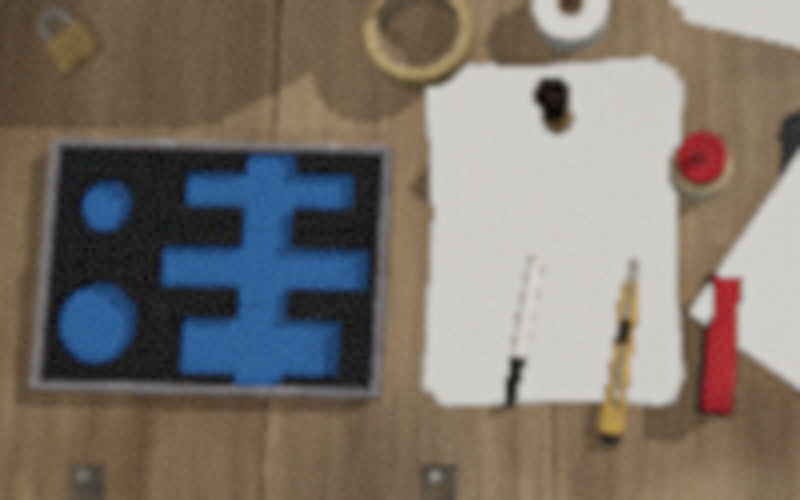

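The crop confirms it: tray with slots, marker around (520,330), cutter around (620,350), stapler around (720,345), glue jar around (702,158), date stamp around (552,105). Next is one close scene crop, for heights and a refined tray fit.

Run:
```python
from h import *
save('scene','crop_s.png',(165,120,305,235),5.7)
```

```text
(no output)
```

View pics/crop_s.png

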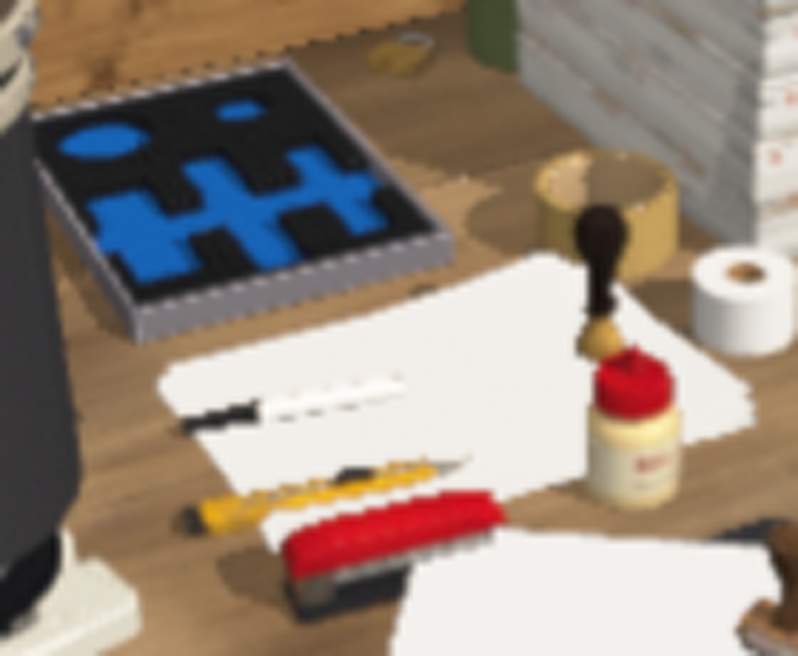

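Tray rim corners in this crop are (288,65), (451,238) and (135,308). All tools are as expected, with the knob at (602,235) and the cap at (636,385). Now I'll fit everything.

Run:
```python
from h import *
from scipy.optimize import least_squares
t=lambda x,y:np.array([100+(x+.5)/4-.5,130+(y+.5)/4-.5]); s=lambda x,y:np.array([165+(x+.5)/5.7-.5,120+(y+.5)/5.7-.5])
tp=[(t(52,142),.112,.152),(t(390,148),.112,-.152),(t(380,397),-.112,-.152),(t(30,388),-.112,.152)]
sp=[(s(288,65),.112,.152),(s(451,238),.112,-.152),(s(135,308),-.112,-.152)]
def W(P,x,y,z): c,n=np.cos(P[2]),np.sin(P[2]);return [P[0]+c*x-n*y,P[1]+n*x+c*y,P[3]+z]
f=lambda P:np.concatenate([p('top',W(P,x,y,.02))-q for q,x,y in tp]+[p('scene',W(P,x,y,.02))-q for q,x,y in sp]+[p('top',W(P,.0525,.1,.006))-[126,181.1],p('top',W(P,-.0525,.1,.006))-[123.8,210.4]])
r=least_squares(f,[.52,.18,0,.006]);P=r.x;print('tray',P.round(4),r.fun.round(1))
for n,x,y in [('marker',.07,-.045),('cutter',0,-.045),('stapler',-.07,-.045),('date',.0525,.1),('glue',-.0525,.1)]: print(n,np.round(W(P,x,y,.006),4))
for n,a,b,z in [('stapler',t(728,280),t(717,413),.047),('cutter',t(632,262),t(608,440),.008),('marker',t(532,258),t(512,405),.010)]:
    A,B=w('top',a,z),w('top',b,z);d=B-A;print(n,((A+B)/2).round(4),'len',np.linalg.norm(d).round(3),'yaw(axis)',np.degrees(np.arctan2(d[1],d[0])).round(1))
tri=lambda a,b:least_squares(lambda X:np.r_[p('top',X)-a,p('scene',X)-b],[.6,-.1,.09])
for n,a,b,z in [('date',t(551,95),s(602,235),.093),('glue',t(703,157),s(636,385),.08)]:
    q=tri(a,b);print(n,q.x.round(4),q.fun.round(1),w('top',a,z).round(4),w('scene',b,z).round(4))
print('base date',w('scene',s(600,352),0).round(3))
for k,z in dict(stapler=0,box_cutter=0,marker_mid=.008,date_stamp=0,glue_jar=0).items():
  for m in mark_of('scene',k)[:2]: print(k,round(m['conf'],2),w('scene',m['location'],z).round(3))
```

```text
tray [ 0.5255  0.1819 -0.0256  0.0025] [-0.4 -0.8 -0.3 -0.4 -0.9  0.2 -0.2  0.3  0.3 -0.8  0.7 -0.6 -0.4  1.3
  0.7  0.6  0.7  0.4]
marker [0.5944 0.1351 0.0085]
cutter [0.5244 0.1369 0.0085]
stapler [0.4544 0.1387 0.0085]
date [0.5806 0.2805 0.0085]
glue [0.4756 0.2832 0.0085]
stapler [ 0.4522 -0.2675  0.047 ] len 0.115 yaw(axis) 174.6
cutter [ 0.452  -0.1794  0.008 ] len 0.159 yaw(axis) 172.2
marker [ 0.4691 -0.0926  0.01  ] len 0.132 yaw(axis) 172.8
date [ 0.663  -0.1208  0.0883] [-0.   0.1  0.1 -0. ] [ 0.6621 -0.1212  0.093 ] [ 0.6584 -0.128   0.093 ]
glue [ 0.6123 -0.2508  0.071 ] [-0.1  0.2  0.2 -0. ] [ 0.611  -0.2506  0.08  ] [ 0.6048 -0.2625  0.08  ]
base date [ 0.665 -0.115  0.   ]
stapler 0.94 [ 0.454 -0.268  0.   ]
box_cutter 0.76 [ 0.341 -0.661  0.   ]
box_cutter 0.57 [ 0.458 -0.178  0.   ]
marker_mid 0.49 [ 0.462 -0.096  0.008]
date_stamp 0.76 [ 0.642 -0.121  0.   ]
glue_jar 0.65 [ 0.609 -0.258  0.   ]
```

```bash
python3 -m handwheel '[{"delta_pos":[0.72,0.93,-0.1],"dr":[0,0,-1.3]},{"delta_pos":[0.72,0.93,-0.1],"dr":[0,0,-1.3]},{"delta_pos":[0.72,0.93,-0.1],"dr":[0,0,-1.3]},{"delta_pos":[0.72,0.93,-0.1],"dr":[0,0,-1.3]},{"delta_pos":[0.72,0.93,-0.1],"dr":[0,0,-1.3]},{"delta_pos":[0.72,0.93,-0.1],"dr":[0,0,-1.3]},{"delta_pos":[0.72,0.93,-0.1],"dr":[0,0,-1.3]},{"delta_pos":[0.72,0.93,-0.1],"dr":[0,0,-1.3]},{"delta_pos":[0.72,0.93,-0.1],"dr":[0,0,-1.3]},{"delta_pos":[0.72,0.93,-0.1],"dr":[0,0,-1.3]}]' -1 30
python3 -m handwheel '[{"delta_pos":[0.72,0.93,-0.1],"dr":[0,0,-1.3]},{"delta_pos":[0.72,0.93,-0.1],"dr":[0,0,-1.3]},{"delta_pos":[0.72,0.93,-0.1],"dr":[0,0,-1.3]},{"delta_pos":[0.72,0.93,-0.1],"dr":[0,0,-1.3]},{"delta_pos":[0,0,0],"dr":[0,0,0]},{"delta_pos":[0,0,0],"dr":[0,0,0]}]'
```

```text
t: 2.15
eef_pos: [0.3665, -0.378, 0.2158]
ee_rot: [-3.141, 0.001, 3.138]
force: [0.6, 0.1, 0.1]
width: 0.0875
gripper_force: 0.0
t: 2.75
eef_pos: [0.4526, -0.2669, 0.2036]
ee_rot: [-3.142, -0.0, 3.05]
force: [-0.2, -0.5, -0.1]
width: 0.0877
gripper_force: 0.0
```

```bash
python3 -m handwheel '[{"delta_pos":[0,0,-0.93],"dr":[0,0,0]},{"delta_pos":[0,0,-0.93],"dr":[0,0,0]},{"delta_pos":[0,0,-0.93],"dr":[0,0,0]},{"delta_pos":[0,0,-0.93],"dr":[0,0,0]},{"delta_pos":[0,0,-0.93],"dr":[0,0,0]},{"delta_pos":[0,0,-0.8],"dr":[0,0,0]},{"delta_pos":[0,0,0],"dr":[0,0,0]},{"delta_pos":[0,0,0],"dr":[0,0,0]}]'
python3 -m handwheel '[{"delta_pos":[0,0,0],"dr":[0,0,0]},{"delta_pos":[0,0,0],"dr":[0,0,0]},{"delta_pos":[0,0,0],"dr":[0,0,0]},{"delta_pos":[0,0,0],"dr":[0,0,0]},{"delta_pos":[0,0,0],"dr":[0,0,0]},{"delta_pos":[0,0,0],"dr":[0,0,0]},{"delta_pos":[0,0,0],"dr":[0,0,0]}]' 1 30
```

```text
t: 3.55
eef_pos: [0.4518, -0.2683, 0.0404]
ee_rot: [-3.141, -0.001, 3.047]
force: [0.6, 0.6, 1.2]
width: 0.0878
gripper_force: 0.0
t: 4.25
eef_pos: [0.4522, -0.2675, 0.0401]
ee_rot: [-3.142, -0.0, 3.048]
force: [0.0, -0.4, -0.1]
width: 0.037
gripper_force: 0.0
```

```bash
python3 -m handwheel '[{"delta_pos":[0,0,0],"dr":[0,0,0]},{"delta_pos":[0,0,0],"dr":[0,0,0]},{"delta_pos":[0,0,0],"dr":[0,0,0]},{"delta_pos":[0,0,0.3],"dr":[0,0,0]},{"delta_pos":[0,0,0.7],"dr":[0,0,0]},{"delta_pos":[0,0,0.7],"dr":[0,0,0]},{"delta_pos":[0,0,0.7],"dr":[0,0,0]},{"delta_pos":[0,0,0.7],"dr":[0,0,0]}]'
python3 -m handwheel '[{"delta_pos":[0,0.965,0],"dr":[0,0,6.7]},{"delta_pos":[0,0.965,0],"dr":[0,0,6.7]},{"delta_pos":[0,0.965,0],"dr":[0,0,6.7]},{"delta_pos":[0,0.965,0],"dr":[0,0,6.7]},{"delta_pos":[0,0.965,0],"dr":[0,0,6.7]},{"delta_pos":[0,0.965,0],"dr":[0,0,6.7]},{"delta_pos":[0,0.965,0],"dr":[0,0,6.7]},{"delta_pos":[0,0.965,0],"dr":[0,0,6.7]},{"delta_pos":[0,0.965,0],"dr":[0,0,6.7]},{"delta_pos":[0,0.965,0],"dr":[0,0,6.7]}]'
python3 -m handwheel '[{"delta_pos":[0,0.965,0],"dr":[0,0,6.7]},{"delta_pos":[0,0.965,0],"dr":[0,0,6.7]},{"delta_pos":[0,0.965,0],"dr":[0,0,6.7]},{"delta_pos":[0,0.965,0],"dr":[0,0,6.7]},{"delta_pos":[0.1,0,0],"dr":[0,0,0]},{"delta_pos":[0,0,0],"dr":[0,0,0]},{"delta_pos":[0,0,0],"dr":[0,0,0]}]'
python3 -c "
from h import *;save('scene','st.png',(165,100,305,215),5.7)"
```

```text
t: 5.05
eef_pos: [0.4518, -0.2675, 0.1343]
ee_rot: [3.141, -0.0, 3.048]
force: [0.9, -0.4, -3.2]
width: 0.0253
gripper_force: 30.0
t: 6.05
eef_pos: [0.4518, 0.0231, 0.1335]
ee_rot: [-3.142, 0.0, -2.061]
force: [0.5, -0.3, -2.8]
width: 0.0256
gripper_force: 30.0
t: 6.75
eef_pos: [0.4547, 0.1372, 0.1331]
ee_rot: [3.141, -0.0, -1.6]
force: [0.5, 0.6, -2.8]
width: 0.0257
gripper_force: 30.0
```

View pics/st.png

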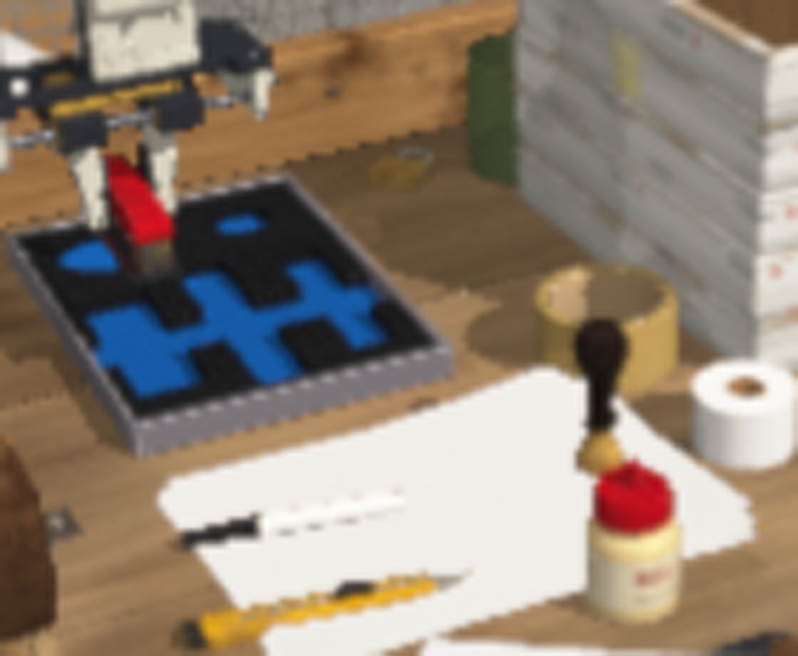

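The stapler hangs level and parallel to the slot at about (140,200), above the tray. Lowering it.

```bash
python3 -m handwheel '[{"delta_pos":[0,0.03,-0.7],"dr":[0,0,0]},{"delta_pos":[0,0.02,-0.7],"dr":[0,0,0]},{"delta_pos":[0,0,-0.7],"dr":[0,0,0]},{"delta_pos":[0,0,-0.35],"dr":[0,0,0]},{"delta_pos":[0,0,-0.1],"dr":[0,0,0]},{"delta_pos":[0,0,-0.1],"dr":[0,0,0]},{"delta_pos":[0,0,-0.05],"dr":[0,0,0]},{"delta_pos":[0,0,0],"dr":[0,0,0]}]'
```

```text
t: 7.6
eef_pos: [0.4555, 0.1394, 0.0525]
ee_rot: [-3.141, 0.001, -1.598]
force: [-0.4, -0.5, -2.4]
width: 0.0259
gripper_force: 30.0
```

```bash
python3 -m handwheel '[{"delta_pos":[0,0,-0.07],"dr":[0,0,0]},{"delta_pos":[0,0,0],"dr":[0,0,0]},{"delta_pos":[0,0,0],"dr":[0,0,0]}]'
python3 -m handwheel '[{"delta_pos":[0,0,-0.06],"dr":[0,0,0]},{"delta_pos":[0,0,0],"dr":[0,0,0]},{"delta_pos":[0,0,0],"dr":[0,0,0]}]'
```

```text
t: 7.9
eef_pos: [0.4552, 0.1393, 0.0501]
ee_rot: [-3.141, 0.0, -1.598]
force: [-0.2, 0.4, -1.7]
width: 0.0258
gripper_force: 30.0
t: 8.2
eef_pos: [0.4554, 0.1394, 0.0499]
ee_rot: [-3.141, 0.0, -1.598]
force: [-8.4, -0.4, 21.7]
width: 0.0253
gripper_force: 30.0
```

```bash
python3 -m handwheel '[{"delta_pos":[0,0,0.03],"dr":[0,0,0]},{"delta_pos":[0,0,0],"dr":[0,0,0]},{"delta_pos":[0,0,0],"dr":[0,0,0]},{"delta_pos":[0,0,0.5],"dr":[0,0,0]},{"delta_pos":[0,0,0.9],"dr":[0,0,0]},{"delta_pos":[0,0,0.9],"dr":[0,0,0]},{"delta_pos":[0,0,0.7],"dr":[0,0,0]}]' 0
python3 -m handwheel '[{"delta_pos":[0,-0.885,0],"dr":[0,0,-8]},{"delta_pos":[0,-0.885,0],"dr":[0,0,-8]},{"delta_pos":[0,-0.885,0],"dr":[0,0,-8]},{"delta_pos":[0,-0.885,0],"dr":[0,0,-8]},{"delta_pos":[0,-0.885,0],"dr":[0,0,-8]},{"delta_pos":[0,-0.885,0],"dr":[0,0,-8]},{"delta_pos":[0,-0.885,0],"dr":[0,0,-8]},{"delta_pos":[0,-0.885,0],"dr":[0,0,-8]},{"delta_pos":[0,-0.885,0],"dr":[0,0,-8]},{"delta_pos":[0,-0.885,0],"dr":[0,0,-8]}]' -0.3
python3 -m handwheel '[{"delta_pos":[-0.05,-0.885,0],"dr":[0,0,-8]},{"delta_pos":[-0.05,-0.885,0],"dr":[0,0,-8]},{"delta_pos":[0,0,0],"dr":[0,0,0]},{"delta_pos":[0,0,0],"dr":[0,0,0]}]'
python3 -c "
from h import *;save('scene','st2.png',(165,100,305,215),5.7)"
```

```text
t: 8.9
eef_pos: [0.4555, 0.1394, 0.1404]
ee_rot: [-3.141, 0.0, -1.598]
force: [0.2, -0.6, -0.9]
width: 0.0438
gripper_force: 0.0
t: 9.9
eef_pos: [0.4551, -0.1274, 0.1389]
ee_rot: [-3.142, -0.0, -3.0]
force: [1.8, 0.7, -0.8]
width: 0.057
gripper_force: 0.0
t: 10.3
eef_pos: [0.4519, -0.1798, 0.1387]
ee_rot: [-3.142, -0.001, 3.009]
force: [-0.6, 0.1, 0.5]
width: 0.0573
gripper_force: 0.0
```

View pics/st2.png

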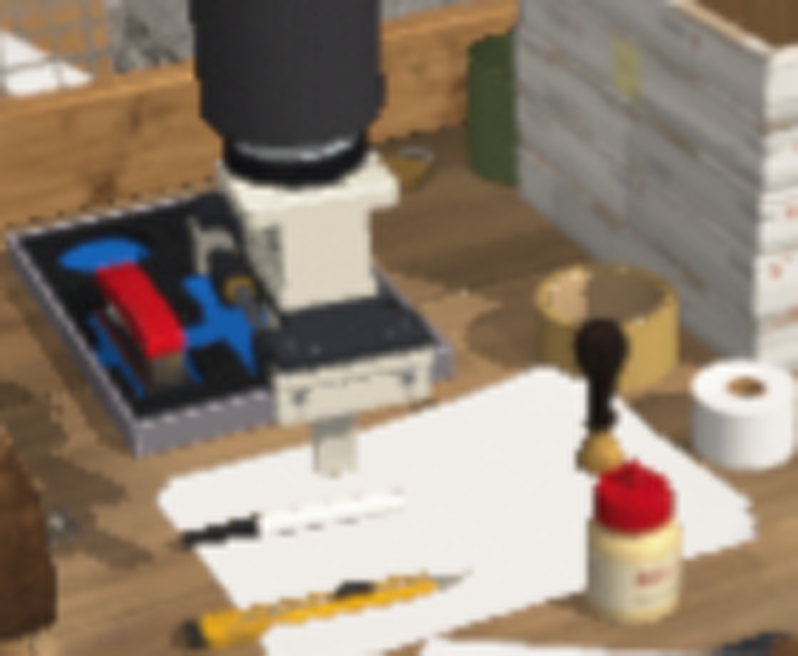

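The stapler sits in its slot, red at (145,310). The gripper is above the cutter, so down to grip it.

```bash
python3 -m handwheel '[{"delta_pos":[0,0,-0.9],"dr":[0,0,0]},{"delta_pos":[0,0,-0.9],"dr":[0,0,0]},{"delta_pos":[0,0,-0.9],"dr":[0,0,0]},{"delta_pos":[0,0,-0.7],"dr":[0,0,0]},{"delta_pos":[0,0,-0.35],"dr":[0,0,0]},{"delta_pos":[0,0,-0.07],"dr":[0,0,0]},{"delta_pos":[0,0,0],"dr":[0,0,0]},{"delta_pos":[0,0,0],"dr":[0,0,0]}]'
python3 -m handwheel '[{"delta_pos":[0,0,0],"dr":[0,0,0]},{"delta_pos":[0,0,0],"dr":[0,0,0]},{"delta_pos":[0,0,0],"dr":[0,0,0]},{"delta_pos":[0,0,0],"dr":[0,0,0]},{"delta_pos":[0,0,0],"dr":[0,0,0]},{"delta_pos":[0,0,0],"dr":[0,0,0]}]' 1 30
```

```text
t: 11.15
eef_pos: [0.453, -0.1792, 0.0254]
ee_rot: [3.141, 0.002, 3.01]
force: [0.4, -1.0, 0.1]
width: 0.0567
gripper_force: 0.0
t: 11.75
eef_pos: [0.4522, -0.1794, 0.0246]
ee_rot: [-3.142, 0.0, 3.009]
force: [-0.7, -0.1, 2.4]
width: 0.0214
gripper_force: 30.0
```

```bash
python3 -m handwheel '[{"delta_pos":[0,0,0.4],"dr":[0,0,0]},{"delta_pos":[0,0,0.8],"dr":[0,0,0]},{"delta_pos":[0,0,0.9],"dr":[0,0,0]},{"delta_pos":[0,0,0.9],"dr":[0,0,0]},{"delta_pos":[0,0,0.6],"dr":[0,0,0]}]'
python3 -m handwheel '[{"delta_pos":[0.2,0.88,0],"dr":[0,0,8]},{"delta_pos":[0.2,0.88,0],"dr":[0,0,8]},{"delta_pos":[0.2,0.88,0],"dr":[0,0,8]},{"delta_pos":[0.2,0.88,0],"dr":[0,0,8]},{"delta_pos":[0.2,0.88,0],"dr":[0,0,8]},{"delta_pos":[0.2,0.88,0],"dr":[0,0,8]},{"delta_pos":[0.2,0.88,0],"dr":[0,0,8]},{"delta_pos":[0.2,0.88,0],"dr":[0,0,8]},{"delta_pos":[0.2,0.88,0],"dr":[0,0,8]},{"delta_pos":[0.2,0.88,0],"dr":[0,0,8]}]'
python3 -m handwheel '[{"delta_pos":[0.2,0.88,0],"dr":[0,0,8]},{"delta_pos":[0.2,0.88,0],"dr":[0,0,8]},{"delta_pos":[0,0,0],"dr":[0,0,0]},{"delta_pos":[0,0,0],"dr":[0,0,0]}]'
python3 -c "
from h import *;save('scene','cu.png',(165,100,305,215),5.7)"
```

```text
t: 12.25
eef_pos: [0.4526, -0.1794, 0.1342]
ee_rot: [3.142, 0.002, 3.009]
force: [0.2, -0.2, -1.5]
width: 0.0214
gripper_force: 30.0
t: 13.25
eef_pos: [0.512, 0.0857, 0.1322]
ee_rot: [3.141, -0.0, -1.872]
force: [0.3, -0.8, -1.2]
width: 0.0214
gripper_force: 30.0
t: 13.65
eef_pos: [0.5238, 0.1377, 0.1319]
ee_rot: [3.141, -0.001, -1.599]
force: [-0.3, -0.4, -0.6]
width: 0.0212
gripper_force: 30.0
```

View pics/cu.png

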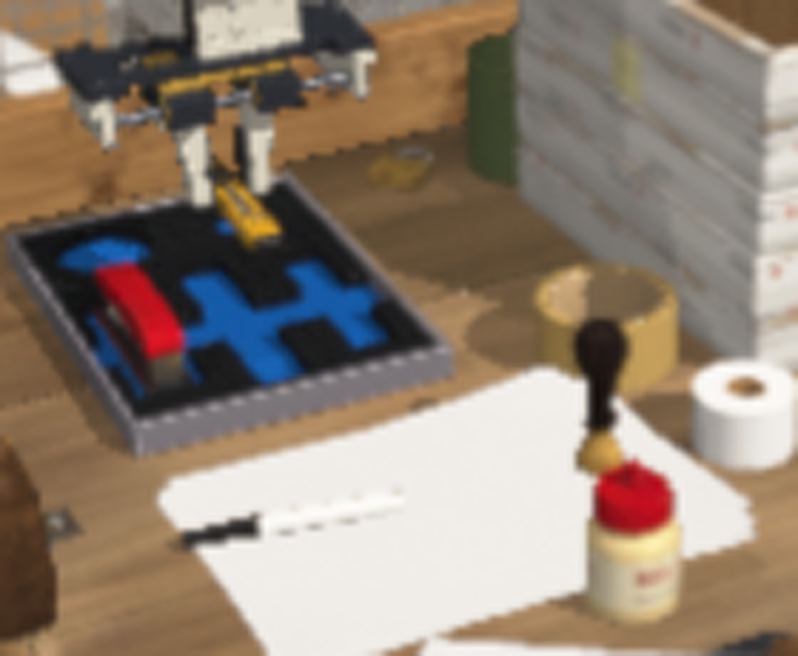

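The cutter hangs level at about (245,210). I'll check whether it is centred lengthwise by projecting its expected near end.

```bash
python3 -c "
from h import *
for d in(-.095,-.085,-.075):
  for z in (.107,.119): print(d,z,((p('scene',[.5238-d*.026,.1377+d,z])-[165,100]+.5)*5.7-.5).round(0))
print(((p('top',[.5238,.1377-.085,.113])).round(0)))
im=grab_frame('scene')[100:215,165:305];h=cv2.cvtColor(im,cv2.COLOR_RGB2HSV);m=cv2.inRange(h[:60],(15,120,80),(32,255,255));ys,xs=np.where(m)
k=(xs>35)&(ys>25);i=np.argmax(ys[k]);print('low end',xs[k][i]*5.7+2.8,ys[k][i]*5.7+2.8, 'right',xs[k].max()*5.7)
"
```

```text
-0.095 0.107 [288. 262.]
-0.095 0.119 [287. 245.]
-0.085 0.107 [282. 256.]
-0.085 0.119 [280. 239.]
-0.075 0.107 [275. 250.]
-0.075 0.119 [274. 233.]
[184. 193.]
low end 538.6 339.1 right 672.6
```

```bash
python3 -m handwheel '[{"delta_pos":[0,0,-0.7],"dr":[0,0,0]},{"delta_pos":[0,0,-0.8],"dr":[0,0,0]},{"delta_pos":[0,0,-0.8],"dr":[0,0,0]},{"delta_pos":[0,0,-0.5],"dr":[0,0,0]},{"delta_pos":[0,0,-0.2],"dr":[0,0,0]},{"delta_pos":[0,0,-0.13],"dr":[0,0,0]},{"delta_pos":[0,0,0],"dr":[0,0,0]},{"delta_pos":[0,0,0],"dr":[0,0,0]}]'
```

```text
t: 14.55
eef_pos: [0.5246, 0.1376, 0.0393]
ee_rot: [-3.141, 0.001, -1.599]
force: [-0.5, 0.6, 0.1]
width: 0.0216
gripper_force: 30.0
```

```bash
python3 -m handwheel '[{"delta_pos":[0,0,-0.1],"dr":[0,0,0]},{"delta_pos":[0,0,0],"dr":[0,0,0]},{"delta_pos":[0,0,0],"dr":[0,0,0]}]'
python3 -m handwheel '[{"delta_pos":[0,0,-0.04],"dr":[0,0,0]},{"delta_pos":[0,0,0],"dr":[0,0,0]},{"delta_pos":[0,0,0],"dr":[0,0,0]}]'
```

```text
t: 14.85
eef_pos: [0.5242, 0.1375, 0.0358]
ee_rot: [-3.141, 0.0, -1.598]
force: [0.6, -0.2, -1.0]
width: 0.0213
gripper_force: 30.0
t: 15.15
eef_pos: [0.5244, 0.1376, 0.0346]
ee_rot: [-3.141, 0.0, -1.598]
force: [-1.0, 0.5, 1.8]
width: 0.0213
gripper_force: 30.0
```

```bash
python3 -m handwheel '[{"delta_pos":[0,0,0],"dr":[0,0,0]},{"delta_pos":[0,0,0],"dr":[0,0,0]},{"delta_pos":[0,0,0.3],"dr":[0,0,0]},{"delta_pos":[0,0,0.7],"dr":[0,0,0]},{"delta_pos":[0,0,0.9],"dr":[0,0,0]},{"delta_pos":[0,0,0.9],"dr":[0,0,0]},{"delta_pos":[0,0,0.5],"dr":[0,0,0]}]' 0.27
python3 -m handwheel '[{"delta_pos":[-0.157,-0.64,0],"dr":[0,0,-8]},{"delta_pos":[-0.157,-0.64,0],"dr":[0,0,-8]},{"delta_pos":[-0.157,-0.64,0],"dr":[0,0,-8]},{"delta_pos":[-0.157,-0.64,0],"dr":[0,0,-8]},{"delta_pos":[-0.157,-0.64,0],"dr":[0,0,-8]},{"delta_pos":[-0.157,-0.64,0],"dr":[0,0,-8]},{"delta_pos":[-0.157,-0.64,0],"dr":[0,0,-8]},{"delta_pos":[-0.157,-0.64,0],"dr":[0,0,-8]},{"delta_pos":[-0.157,-0.64,0],"dr":[0,0,-8]},{"delta_pos":[-0.157,-0.64,0],"dr":[0,0,-8]}]' -0.2
python3 -m handwheel '[{"delta_pos":[-0.157,-0.64,0],"dr":[0,0,-8]},{"delta_pos":[-0.157,-0.64,0],"dr":[0,0,-7.7]},{"delta_pos":[0,0,0],"dr":[0,0,0]},{"delta_pos":[0,0,0],"dr":[0,0,0]}]'
python3 -c "
from h import *;save('scene','mk.png',(165,100,305,215),5.7)"
```

```text
t: 15.85
eef_pos: [0.525, 0.1378, 0.1363]
ee_rot: [-3.139, 0.001, -1.598]
force: [0.6, -1.3, 0.3]
width: 0.0317
gripper_force: 0.0
t: 16.85
eef_pos: [0.4769, -0.0553, 0.134]
ee_rot: [3.142, 0.001, -3.0]
force: [0.3, -0.2, -0.9]
width: 0.0524
gripper_force: 0.0
t: 17.25
eef_pos: [0.4678, -0.0932, 0.1339]
ee_rot: [3.141, 0.001, 3.016]
force: [0.7, 0.7, -0.4]
width: 0.0527
gripper_force: 0.0
```

View pics/mk.png

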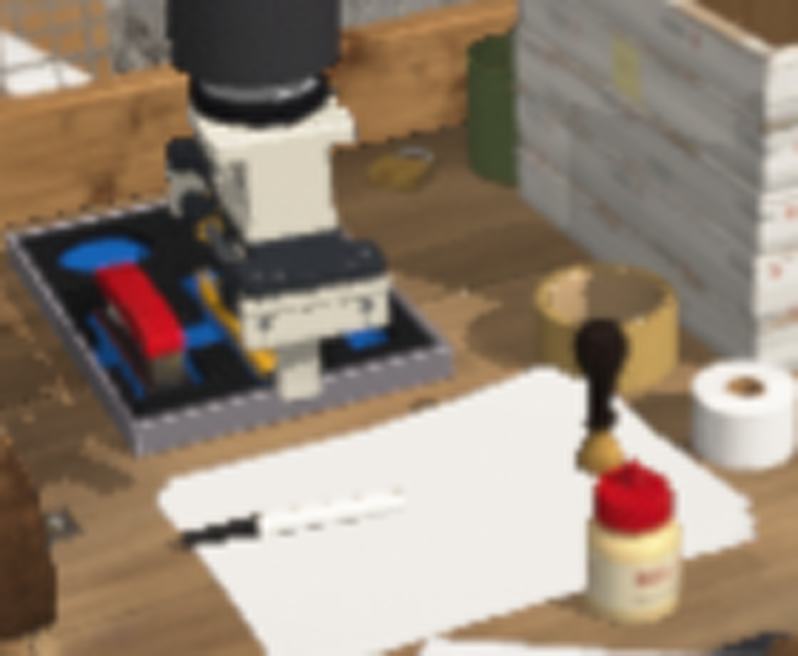

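The cutter lies in its slot. The marker is still at (180..405, 498..540). Descending to it.

```bash
python3 -c "
from h import *
s=lambda x,y:np.array([165+(x+.5)/5.7-.5,100+(y+.5)/5.7-.5])
A,B=w('scene',s(404,500),.0085),w('scene',s(182,538),.0085);print(A,B,(A+B)/2,np.linalg.norm(A-B))"
python3 -m handwheel '[{"delta_pos":[0,0,-0.9],"dr":[0,0,0]},{"delta_pos":[0,0,-0.9],"dr":[0,0,0]},{"delta_pos":[0,0,-0.9],"dr":[0,0,0]},{"delta_pos":[0,0,-0.6],"dr":[0,0,0]},{"delta_pos":[0,0,-0.3],"dr":[0,0,0]},{"delta_pos":[0,0,-0.08],"dr":[0,0,0]},{"delta_pos":[0,0,0],"dr":[0,0,0]},{"delta_pos":[0,0,0],"dr":[0,0,0]}]'
```

```text
[ 0.53495601 -0.10292388  0.0085    ] [ 0.40074012 -0.07670146  0.0085    ] [ 0.46784806 -0.08981267  0.0085    ] 0.1367534949129363
t: 18.1
eef_pos: [0.4684, -0.0927, 0.0238]
ee_rot: [3.141, 0.002, 3.015]
force: [-0.5, 0.8, 0.0]
width: 0.0525
gripper_force: 0.0
```

```bash
python3 -m handwheel '[{"delta_pos":[0,0,0],"dr":[0,0,0]},{"delta_pos":[0,0,0],"dr":[0,0,0]},{"delta_pos":[0,0,0],"dr":[0,0,0]},{"delta_pos":[0,0,0],"dr":[0,0,0]},{"delta_pos":[0,0,0],"dr":[0,0,0]},{"delta_pos":[0,0,0],"dr":[0,0,0]}]' 1 15
python3 -m handwheel '[{"delta_pos":[0,0,0.4],"dr":[0,0,0]},{"delta_pos":[0,0,0.8],"dr":[0,0,0]},{"delta_pos":[0,0,0.9],"dr":[0,0,0]},{"delta_pos":[0,0,0.9],"dr":[0,0,0]},{"delta_pos":[0,0,0.6],"dr":[0,0,0]}]'
```

```text
t: 18.7
eef_pos: [0.4676, -0.093, 0.023]
ee_rot: [-3.142, -0.0, 3.015]
force: [-0.8, -1.0, 1.4]
width: 0.015
gripper_force: 14.8
t: 19.2
eef_pos: [0.4681, -0.0929, 0.1328]
ee_rot: [3.141, 0.002, 3.015]
force: [0.8, 0.0, -0.9]
width: 0.0151
gripper_force: 14.8
```

```bash
python3 -m handwheel '[{"delta_pos":[0.351,0.634,0],"dr":[0,0,8]},{"delta_pos":[0.351,0.634,0],"dr":[0,0,8]},{"delta_pos":[0.351,0.634,0],"dr":[0,0,8]},{"delta_pos":[0.351,0.634,0],"dr":[0,0,8]},{"delta_pos":[0.351,0.634,0],"dr":[0,0,8]},{"delta_pos":[0.351,0.634,0],"dr":[0,0,8]},{"delta_pos":[0.351,0.634,0],"dr":[0,0,8]},{"delta_pos":[0.351,0.634,0],"dr":[0,0,8]},{"delta_pos":[0.351,0.634,0],"dr":[0,0,8]},{"delta_pos":[0.351,0.634,0],"dr":[0,0,8]}]'
python3 -m handwheel '[{"delta_pos":[0.351,0.634,0],"dr":[0,0,8]},{"delta_pos":[0.351,0.634,0],"dr":[0,0,7.7]},{"delta_pos":[0,0,0],"dr":[0,0,0]},{"delta_pos":[0,0,0],"dr":[0,0,0]}]'
python3 -c "
from h import *;save('scene','mk2.png',(165,100,305,215),5.7)"
```

```text
t: 20.2
eef_pos: [0.5731, 0.098, 0.1307]
ee_rot: [3.141, -0.0, -1.867]
force: [-0.9, -0.3, 0.3]
width: 0.0151
gripper_force: 14.8
t: 20.6
eef_pos: [0.5937, 0.1354, 0.1304]
ee_rot: [3.14, -0.0, -1.599]
force: [0.0, 0.0, 0.1]
width: 0.0152
gripper_force: 14.8
```

View pics/mk2.png

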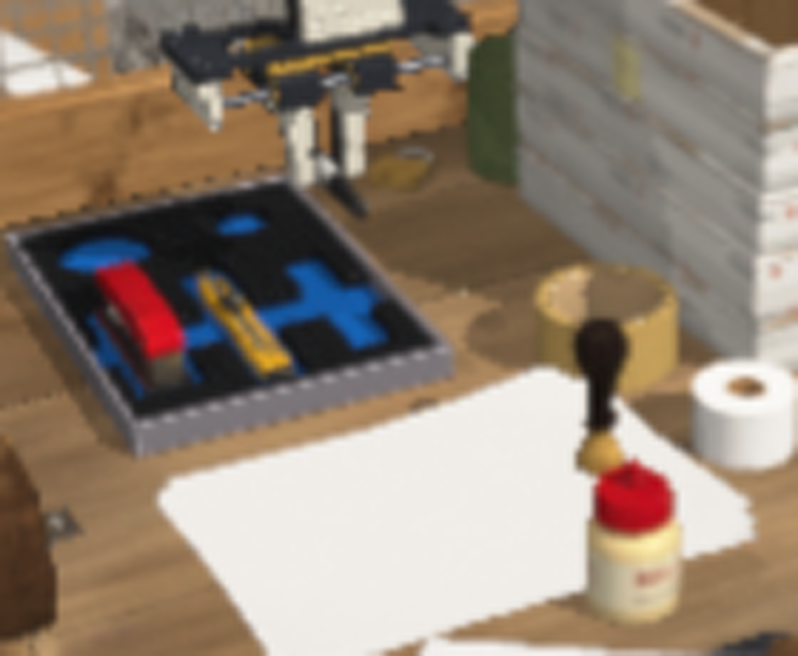

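The cutter lies correctly at (245,320), and the marker is level at about (340,190). Lowering it.

```bash
python3 -m handwheel '[{"delta_pos":[0,0,-0.8],"dr":[0,0,0]},{"delta_pos":[0,0,-0.8],"dr":[0,0,0]},{"delta_pos":[0,0,-0.8],"dr":[0,0,0]},{"delta_pos":[0,0,-0.4],"dr":[0,0,0]},{"delta_pos":[0,0,-0.2],"dr":[0,0,0]},{"delta_pos":[0,0,-0.15],"dr":[0,0,0]},{"delta_pos":[0,0,0],"dr":[0,0,0]},{"delta_pos":[0,0,0],"dr":[0,0,0]}]'
python3 -m handwheel '[{"delta_pos":[0,0,-0.06],"dr":[0,0,0]},{"delta_pos":[0,0,0],"dr":[0,0,0]},{"delta_pos":[0,0,0],"dr":[0,0,0]}]'
```

```text
t: 21.45
eef_pos: [0.5945, 0.1355, 0.0373]
ee_rot: [-3.14, 0.001, -1.598]
force: [0.8, 0.7, -0.1]
width: 0.015
gripper_force: 14.8
t: 21.75
eef_pos: [0.5941, 0.1354, 0.0349]
ee_rot: [-3.141, 0.0, -1.598]
force: [-0.7, -0.2, -0.6]
width: 0.0153
gripper_force: 14.8
```

```bash
python3 -m handwheel '[{"delta_pos":[0,0,0],"dr":[0,0,0]},{"delta_pos":[0,0,0],"dr":[0,0,0]},{"delta_pos":[0,0,0.3],"dr":[0,0,0]},{"delta_pos":[0,0,0.7],"dr":[0,0,0]},{"delta_pos":[0,0,0.9],"dr":[0,0,0]},{"delta_pos":[0,0,0.9],"dr":[0,0,0]},{"delta_pos":[0,0,0.9],"dr":[0,0,0]},{"delta_pos":[0,0,0.9],"dr":[0,0,0]},{"delta_pos":[0,0,0.9],"dr":[0,0,0]}]' 0.45
python3 -m handwheel '[{"delta_pos":[0.228,-0.852,0],"dr":[0,0,0]},{"delta_pos":[0.228,-0.852,0],"dr":[0,0,0]},{"delta_pos":[0.228,-0.852,0],"dr":[0,0,0]},{"delta_pos":[0.228,-0.852,0],"dr":[0,0,0]},{"delta_pos":[0.228,-0.852,0],"dr":[0,0,0]},{"delta_pos":[0.228,-0.852,0],"dr":[0,0,0]},{"delta_pos":[0.228,-0.852,0],"dr":[0,0,0]},{"delta_pos":[0.228,-0.852,0],"dr":[0,0,0]},{"delta_pos":[0.228,-0.852,0],"dr":[0,0,0]},{"delta_pos":[0.228,-0.852,0],"dr":[0,0,0]}]' -1
python3 -m handwheel '[{"delta_pos":[0,0,0],"dr":[0,0,0]},{"delta_pos":[0,0,0],"dr":[0,0,0]},{"delta_pos":[0,0,0],"dr":[0,0,0]}]'
python3 -c "
from h import *;save('scene','ds.png',(165,100,305,215),5.7)"
```

```text
t: 22.65
eef_pos: [0.5939, 0.1352, 0.2017]
ee_rot: [-3.141, 0.0, -1.598]
force: [0.1, 0.4, -0.3]
width: 0.0239
gripper_force: 0.0
t: 23.65
eef_pos: [0.6626, -0.1214, 0.2005]
ee_rot: [-3.141, -0.0, -1.598]
force: [0.7, -0.6, 0.8]
width: 0.0874
gripper_force: 0.0
t: 23.95
eef_pos: [0.6623, -0.1198, 0.2]
ee_rot: [-3.141, 0.0, -1.598]
force: [0.3, -0.3, -0.2]
width: 0.0878
gripper_force: 0.0
```

View pics/ds.png

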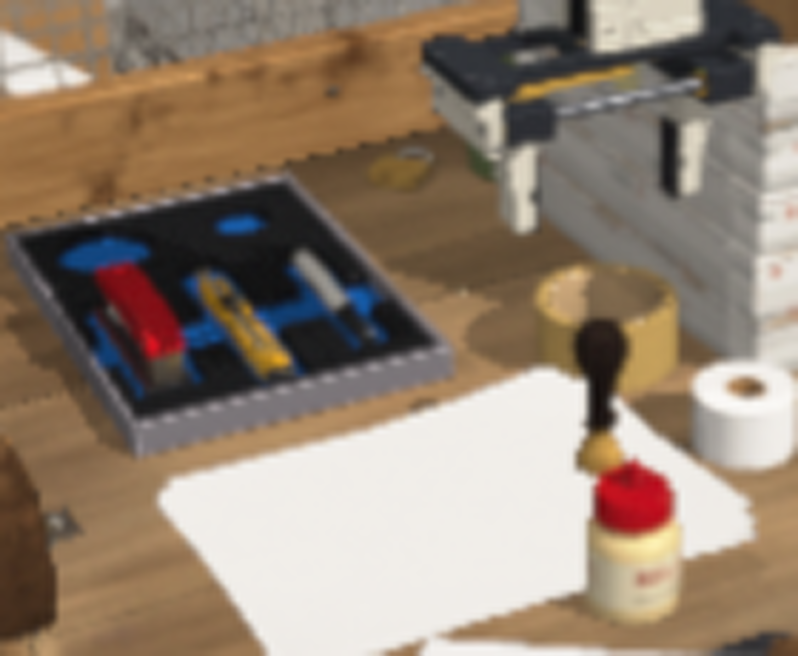

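All three flat tools are in their slots, with the marker at (335,295). Now the date stamp: down onto its knob and close.

```bash
python3 -m handwheel '[{"delta_pos":[0,0,-0.8],"dr":[0,0,0]},{"delta_pos":[0,0,-0.8],"dr":[0,0,0]},{"delta_pos":[0,0,-0.8],"dr":[0,0,0]},{"delta_pos":[0,0,-0.7],"dr":[0,0,0]},{"delta_pos":[0,0,-0.5],"dr":[0,0,0]},{"delta_pos":[0,0,0],"dr":[0,0,0]},{"delta_pos":[0,0,0],"dr":[0,0,0]}]' -0.8
python3 -m handwheel '[{"delta_pos":[0,0,0],"dr":[0,0,0]},{"delta_pos":[0,0,0],"dr":[0,0,0]},{"delta_pos":[0,0,0],"dr":[0,0,0]},{"delta_pos":[0,0,0],"dr":[0,0,0]},{"delta_pos":[0,0,0],"dr":[0,0,0]},{"delta_pos":[0,0,0],"dr":[0,0,0]},{"delta_pos":[0,0,0],"dr":[0,0,0]},{"delta_pos":[0,0,0],"dr":[0,0,0]}]' 1 35
```

```text
t: 24.7
eef_pos: [0.6628, -0.12, 0.0922]
ee_rot: [-3.141, -0.0, -1.597]
force: [0.5, 0.5, 0.1]
width: 0.0791
gripper_force: 0.0
t: 25.5
eef_pos: [0.6624, -0.1203, 0.0917]
ee_rot: [3.142, -0.0, -1.598]
force: [-0.5, -0.5, 1.0]
width: 0.0325
gripper_force: 35.0
```

```bash
python3 -m handwheel '[{"delta_pos":[0,0,0.3],"dr":[0,0,0]},{"delta_pos":[0,0,0.7],"dr":[0,0,0]},{"delta_pos":[0,0,0.9],"dr":[0,0,0]},{"delta_pos":[0,0,0.8],"dr":[0,0,0]}]'
python3 -m handwheel '[{"delta_pos":[-0.195,0.6,0],"dr":[0,0,0]},{"delta_pos":[-0.195,0.95,0],"dr":[0,0,0]},{"delta_pos":[-0.195,0.95,0],"dr":[0,0,0]},{"delta_pos":[-0.195,0.95,0],"dr":[0,0,0]},{"delta_pos":[-0.195,0.95,0],"dr":[0,0,0]},{"delta_pos":[-0.195,0.95,0],"dr":[0,0,0]},{"delta_pos":[-0.195,0.95,0],"dr":[0,0,0]},{"delta_pos":[-0.195,0.95,0],"dr":[0,0,0]},{"delta_pos":[-0.195,0.95,0],"dr":[0,0,0]},{"delta_pos":[-0.195,0.95,0],"dr":[0,0,0]}]'
python3 -m handwheel '[{"delta_pos":[-0.195,0.95,0],"dr":[0,0,0]},{"delta_pos":[-0.195,0.95,0],"dr":[0,0,0]},{"delta_pos":[-0.195,0.95,0],"dr":[0,0,0]},{"delta_pos":[-0.195,0.95,0],"dr":[0,0,0]},{"delta_pos":[0,0.4,0],"dr":[0,0,0]},{"delta_pos":[0,0,0],"dr":[0,0,0]},{"delta_pos":[0,0,0],"dr":[0,0,0]}]'
python3 -c "
from h import *;save('scene','ds2.png',(165,100,305,215),5.7)"
```

```text
t: 25.9
eef_pos: [0.6624, -0.1203, 0.1741]
ee_rot: [3.142, -0.0, -1.598]
force: [0.8, -0.6, -1.5]
width: 0.0329
gripper_force: 35.0
t: 26.9
eef_pos: [0.6028, 0.1556, 0.1723]
ee_rot: [3.141, -0.0, -1.598]
force: [0.1, 0.5, -1.5]
width: 0.0331
gripper_force: 35.0
t: 27.6
eef_pos: [0.5801, 0.28, 0.1723]
ee_rot: [3.141, -0.001, -1.598]
force: [-0.5, -0.0, -1.3]
width: 0.0331
gripper_force: 35.0
```

View pics/ds2.png

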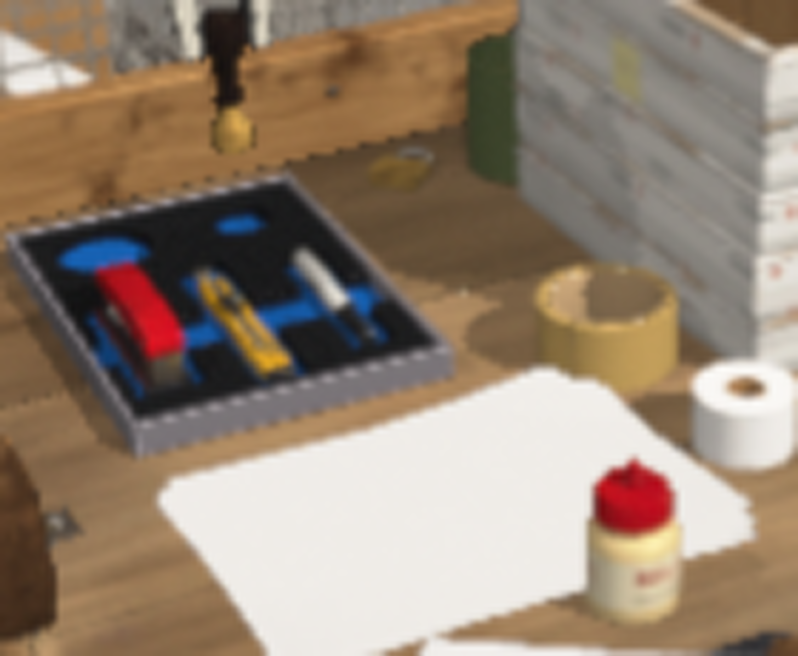

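The stamp hangs upright above the small hole, head at (235,130). Lowering it.

```bash
python3 -m handwheel '[{"delta_pos":[0,0,-0.7],"dr":[0,0,0]},{"delta_pos":[0,0,-0.7],"dr":[0,0,0]},{"delta_pos":[0,0,-0.4],"dr":[0,0,0]},{"delta_pos":[0,0,-0.2],"dr":[0,0,0]},{"delta_pos":[0,0,-0.2],"dr":[0,0,0]},{"delta_pos":[0,0,0],"dr":[0,0,0]},{"delta_pos":[0,0,0],"dr":[0,0,0]}]'
python3 -m handwheel '[{"delta_pos":[0,0,-0.07],"dr":[0,0,0]},{"delta_pos":[0,0,0],"dr":[0,0,0]},{"delta_pos":[0,0,0],"dr":[0,0,0]}]'
```

```text
t: 28.35
eef_pos: [0.5809, 0.2803, 0.1073]
ee_rot: [-3.141, 0.0, -1.598]
force: [0.2, 0.2, -1.8]
width: 0.0326
gripper_force: 35.0
t: 28.65
eef_pos: [0.5806, 0.2803, 0.1048]
ee_rot: [-3.141, 0.0, -1.598]
force: [1.0, 0.0, -1.9]
width: 0.0328
gripper_force: 35.0
```

```bash
python3 -m handwheel '[{"delta_pos":[0,0,-0.09],"dr":[0,0,0]},{"delta_pos":[0,0,0],"dr":[0,0,0]},{"delta_pos":[0,0,0],"dr":[0,0,0]}]'
python3 -m handwheel '[{"delta_pos":[0,0,-0.02],"dr":[0,0,0]},{"delta_pos":[0,0,0],"dr":[0,0,0]},{"delta_pos":[0,0,0],"dr":[0,0,0]}]'
```

```text
t: 28.95
eef_pos: [0.5804, 0.2802, 0.1018]
ee_rot: [3.141, -0.0, -1.598]
force: [-0.8, 0.3, -0.9]
width: 0.0327
gripper_force: 35.0
t: 29.25
eef_pos: [0.5806, 0.2803, 0.1017]
ee_rot: [-3.141, 0.0, -1.598]
force: [-0.6, 0.4, 3.9]
width: 0.0327
gripper_force: 35.0
```

```bash
python3 -m handwheel '[{"delta_pos":[0,0,0],"dr":[0,0,0]},{"delta_pos":[0,0,0],"dr":[0,0,0]},{"delta_pos":[0,0,0],"dr":[0,0,0]},{"delta_pos":[0,0,0.2],"dr":[0,0,0]},{"delta_pos":[0,0,0.5],"dr":[0,0,0]},{"delta_pos":[0,0,0.8],"dr":[0,0,0]},{"delta_pos":[0,0,0.9],"dr":[0,0,0]},{"delta_pos":[0,0,0.9],"dr":[0,0,0]}]' -0.36
python3 -m handwheel '[{"delta_pos":[0.1,-0.97,0],"dr":[0,0,0]},{"delta_pos":[0.1,-0.97,0],"dr":[0,0,0]},{"delta_pos":[0.1,-0.97,0],"dr":[0,0,0]},{"delta_pos":[0.1,-0.97,0],"dr":[0,0,0]},{"delta_pos":[0.1,-0.97,0],"dr":[0,0,0]},{"delta_pos":[0.1,-0.97,0],"dr":[0,0,0]},{"delta_pos":[0.1,-0.97,0],"dr":[0,0,0]},{"delta_pos":[0.1,-0.97,0],"dr":[0,0,0]},{"delta_pos":[0.1,-0.97,0],"dr":[0,0,0]},{"delta_pos":[0.1,-0.97,0],"dr":[0,0,0]}]' -1
python3 -m handwheel '[{"delta_pos":[0,-0.97,0],"dr":[0,0,0]},{"delta_pos":[0,-0.97,0],"dr":[0,0,0]},{"delta_pos":[0,-0.97,0],"dr":[0,0,0]},{"delta_pos":[0,-0.97,0],"dr":[0,0,0]},{"delta_pos":[0,-0.97,0],"dr":[0,0,0]},{"delta_pos":[0,-0.97,0],"dr":[0,0,0]},{"delta_pos":[0,-0.97,0],"dr":[0,0,0]},{"delta_pos":[0,-0.97,0],"dr":[0,0,0]},{"delta_pos":[0,0,0],"dr":[0,0,0]},{"delta_pos":[0,0,0],"dr":[0,0,0]}]'
python3 -c "
from h import *;save('scene','gj.png',(165,100,305,215),5.7)"
```

```text
t: 30.05
eef_pos: [0.5804, 0.2801, 0.2015]
ee_rot: [3.141, -0.0, -1.598]
force: [0.8, -0.2, -0.5]
width: 0.0594
gripper_force: 0.0
t: 31.05
eef_pos: [0.6106, -0.012, 0.2008]
ee_rot: [-3.141, 0.0, -1.598]
force: [1.5, -0.2, -0.3]
width: 0.0876
gripper_force: 0.0
t: 32.05
eef_pos: [0.6103, -0.2442, 0.2003]
ee_rot: [3.141, 0.0, -1.6]
force: [0.0, 0.3, 0.3]
width: 0.0873
gripper_force: 0.0
```

View pics/gj.png

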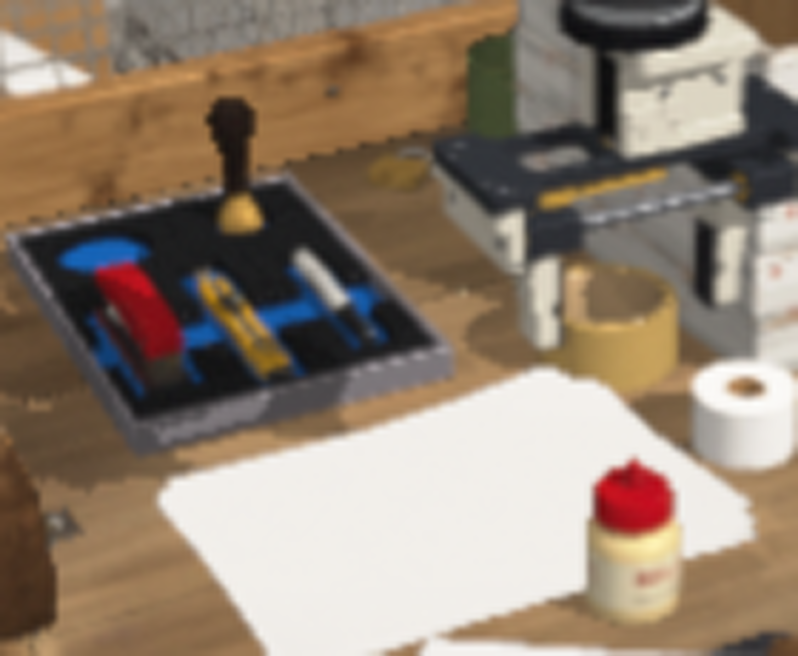

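The date stamp stands in its hole at (237,170). I'll check the jar estimate by projection before descending.

```bash
python3 -c "
from h import *
for X in ([.61,-.252,.0],[.61,-.252,.06],[.61,-.252,.09],[.605,-.26,.06]): print(X,((p('scene',X)-[165,100]+.5)*5.7-.5).round(0))"
```

```text
[0.61, -0.252, 0.0] [632. 604.]
[0.61, -0.252, 0.06] [634. 517.]
[0.61, -0.252, 0.09] [635. 472.]
[0.605, -0.26, 0.06] [634. 527.]
```

```bash
python3 -m handwheel '[{"delta_pos":[0,-0.25,-0.8],"dr":[0,0,0]},{"delta_pos":[0,0,-0.8],"dr":[0,0,0]},{"delta_pos":[0,0,-0.8],"dr":[0,0,0]},{"delta_pos":[0,0,-0.8],"dr":[0,0,0]},{"delta_pos":[0,0,-0.5],"dr":[0,0,0]},{"delta_pos":[0,0,-0.2],"dr":[0,0,0]},{"delta_pos":[0,0,0],"dr":[0,0,0]},{"delta_pos":[0,0,0],"dr":[0,0,0]}]'
python3 -m handwheel '[{"delta_pos":[0,0,0],"dr":[0,0,0]},{"delta_pos":[0,0,0],"dr":[0,0,0]},{"delta_pos":[0,0,0],"dr":[0,0,0]},{"delta_pos":[0,0,0],"dr":[0,0,0]},{"delta_pos":[0,0,0],"dr":[0,0,0]},{"delta_pos":[0,0,0],"dr":[0,0,0]},{"delta_pos":[0,0,0],"dr":[0,0,0]},{"delta_pos":[0,0,0],"dr":[0,0,0]}]' 1 35
```

```text
t: 32.9
eef_pos: [0.6113, -0.251, 0.0844]
ee_rot: [-3.14, -0.0, -1.598]
force: [0.1, 0.9, -0.2]
width: 0.088
gripper_force: 0.0
t: 33.7
eef_pos: [0.6107, -0.2511, 0.0834]
ee_rot: [-3.141, -0.0, -1.598]
force: [0.8, 0.0, 0.7]
width: 0.0446
gripper_force: 34.9
```

```bash
python3 -m handwheel '[{"delta_pos":[0,0,0.3],"dr":[0,0,0]},{"delta_pos":[0,0,0.8],"dr":[0,0,0]},{"delta_pos":[0,0,0.9],"dr":[0,0,0]},{"delta_pos":[0,0,0.9],"dr":[0,0,0]},{"delta_pos":[0,0,0.1],"dr":[0,0,0]}]'
python3 -m handwheel '[{"delta_pos":[-0.3,0.5,0],"dr":[0,0,0]},{"delta_pos":[-0.3,0.94,0],"dr":[0,0,0]},{"delta_pos":[-0.3,0.94,0],"dr":[0,0,0]},{"delta_pos":[-0.3,0.94,0],"dr":[0,0,0]},{"delta_pos":[-0.3,0.94,0],"dr":[0,0,0]},{"delta_pos":[-0.3,0.94,0],"dr":[0,0,0]},{"delta_pos":[-0.3,0.94,0],"dr":[0,0,0]},{"delta_pos":[-0.3,0.94,0],"dr":[0,0,0]},{"delta_pos":[-0.3,0.94,0],"dr":[0,0,0]},{"delta_pos":[-0.3,0.94,0],"dr":[0,0,0]}]'
python3 -m handwheel '[{"delta_pos":[-0.3,0.94,0],"dr":[0,0,0]},{"delta_pos":[-0.3,0.94,0],"dr":[0,0,0]},{"delta_pos":[-0.3,0.94,0],"dr":[0,0,0]},{"delta_pos":[-0.3,0.94,0],"dr":[0,0,0]},{"delta_pos":[-0.3,0.94,0],"dr":[0,0,0]},{"delta_pos":[0,0.94,0],"dr":[0,0,0]},{"delta_pos":[0,0.94,0],"dr":[0,0,0]},{"delta_pos":[0,0.94,0],"dr":[0,0,0]},{"delta_pos":[0,0,0],"dr":[0,0,0]},{"delta_pos":[0,0,0],"dr":[0,0,0]}]'
```

```text
t: 34.2
eef_pos: [0.6122, -0.2516, 0.1776]
ee_rot: [-3.136, -0.001, -1.598]
force: [0.1, 0.4, -1.2]
width: 0.0449
gripper_force: 34.9
t: 35.2
eef_pos: [0.5193, 0.0186, 0.1727]
ee_rot: [3.14, -0.0, -1.599]
force: [0.9, 0.8, -1.9]
width: 0.0448
gripper_force: 34.9
t: 36.2
eef_pos: [0.4748, 0.2434, 0.1724]
ee_rot: [3.14, -0.001, -1.597]
force: [-0.1, -0.7, -2.3]
width: 0.0444
gripper_force: 34.9
```

```bash
python3 -m handwheel '[{"delta_pos":[0.02,0.66,0],"dr":[0,0,0]},{"delta_pos":[0.02,0.66,0],"dr":[0,0,0]},{"delta_pos":[0,0,-0.6],"dr":[0,0,0]},{"delta_pos":[0,0,-0.6],"dr":[0,0,0]},{"delta_pos":[0,0,0],"dr":[0,0,0]},{"delta_pos":[0,0,0],"dr":[0,0,0]}]'
python3 -c "
from h import *;save('scene','gj2.png',(165,100,305,215),5.7)"
```

```text
t: 36.8
eef_pos: [0.4769, 0.2831, 0.1373]
ee_rot: [3.141, -0.001, -1.598]
force: [-0.2, 0.5, -2.0]
width: 0.0451
gripper_force: 34.9
```

View pics/gj2.png

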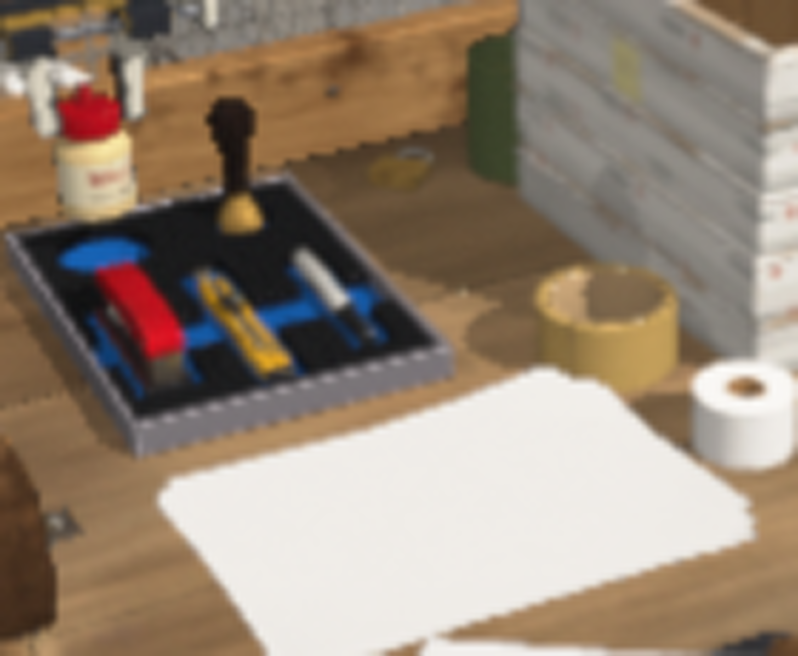

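The jar is upright, with its base at about (97,205), above the large hole at (103,252). I'll check the jar axis by projection.

```bash
python3 -c "
from h import *
for X in ([.4769,.2831,.054],[.4769,.2831,.114],[.4769,.2831,.149],[.4756,.2832,.010]): print(X,((p('scene',X)-[165,100]+.5)*5.7-.5).round(0))
print(((p('top',[.4769,.2831,.14]))))"
```

```text
[0.4769, 0.2831, 0.054] [101. 208.]
[0.4769, 0.2831, 0.114] [ 92. 131.]
[0.4769, 0.2831, 0.149] [86. 85.]
[0.4756, 0.2832, 0.01] [106. 263.]
[109.70368603 206.23385439]
```

```bash
python3 -m handwheel '[{"delta_pos":[-0.03,0,-0.6],"dr":[0,0,0]},{"delta_pos":[0,0,-0.4],"dr":[0,0,0]},{"delta_pos":[0,0,-0.2],"dr":[0,0,0]},{"delta_pos":[0,0,-0.1],"dr":[0,0,0]},{"delta_pos":[0,0,0],"dr":[0,0,0]},{"delta_pos":[0,0,0],"dr":[0,0,0]}]'
python3 -m handwheel '[{"delta_pos":[0,0,-0.07],"dr":[0,0,0]},{"delta_pos":[0,0,0],"dr":[0,0,0]},{"delta_pos":[0,0,0],"dr":[0,0,0]}]'
```

```text
t: 37.45
eef_pos: [0.4761, 0.2831, 0.0987]
ee_rot: [-3.141, 0.0, -1.598]
force: [-0.0, 0.4, -1.9]
width: 0.0445
gripper_force: 34.9
t: 37.75
eef_pos: [0.4759, 0.2829, 0.0963]
ee_rot: [-3.141, 0.0, -1.598]
force: [0.0, -0.6, -2.1]
width: 0.0447
gripper_force: 34.9
```

```bash
python3 -m handwheel '[{"delta_pos":[0,0,-0.07],"dr":[0,0,0]},{"delta_pos":[0,0,0],"dr":[0,0,0]},{"delta_pos":[0,0,0],"dr":[0,0,0]}]'
python3 -m handwheel '[{"delta_pos":[0,0,-0.03],"dr":[0,0,0]},{"delta_pos":[0,0,0],"dr":[0,0,0]},{"delta_pos":[0,0,0],"dr":[0,0,0]}]'
```

```text
t: 38.05
eef_pos: [0.4758, 0.2828, 0.094]
ee_rot: [3.142, -0.0, -1.598]
force: [-0.7, -0.7, -2.3]
width: 0.0449
gripper_force: 34.9
t: 38.35
eef_pos: [0.4759, 0.283, 0.0933]
ee_rot: [-3.141, 0.0, -1.598]
force: [0.3, 0.9, -1.0]
width: 0.0447
gripper_force: 34.9
```

Essentially on the floor. Release, lift and back away.

```bash
python3 -m handwheel '[{"delta_pos":[0,0,-0.02],"dr":[0,0,0]},{"delta_pos":[0,0,0],"dr":[0,0,0]},{"delta_pos":[0,0,0],"dr":[0,0,0]},{"delta_pos":[0,0,0.2],"dr":[0,0,0]},{"delta_pos":[0,0,0.5],"dr":[0,0,0]},{"delta_pos":[0,0,0.8],"dr":[0,0,0]},{"delta_pos":[0,0,0.9],"dr":[0,0,0]},{"delta_pos":[0,0,0.9],"dr":[0,0,0]},{"delta_pos":[0,0,0.6],"dr":[0,0,0]}]' -0.5
python3 -m handwheel '[{"delta_pos":[0,-0.95,0],"dr":[0,0,0]},{"delta_pos":[0,-0.95,0],"dr":[0,0,0]},{"delta_pos":[0,-0.95,0],"dr":[0,0,0]},{"delta_pos":[0,-0.95,0],"dr":[0,0,0]},{"delta_pos":[0,-0.95,0],"dr":[0,0,0]},{"delta_pos":[0,-0.95,0],"dr":[0,0,0]},{"delta_pos":[0,-0.95,0],"dr":[0,0,0]},{"delta_pos":[0,-0.95,0],"dr":[0,0,0]},{"delta_pos":[0,-0.95,0],"dr":[0,0,0]},{"delta_pos":[0,-0.95,0],"dr":[0,0,0]}]'
python3 -m handwheel '[{"delta_pos":[0,-0.95,0],"dr":[0,0,0]},{"delta_pos":[0,-0.95,0],"dr":[0,0,0]},{"delta_pos":[0,-0.95,0],"dr":[0,0,0]},{"delta_pos":[0,-0.95,0],"dr":[0,0,0]},{"delta_pos":[0,0,0],"dr":[0,0,0]},{"delta_pos":[0,0,0],"dr":[0,0,0]}]'
python3 -c "
from h import *
a=cv2.resize(grab_frame('top')[150:240,95:215],None,fx=4,fy=4,interpolation=cv2.INTER_CUBIC)
b=cv2.resize(grab_frame('scene')[110:185,155:255],(480,360),interpolation=cv2.INTER_CUBIC)
cv2.imwrite('pics/fin.png',np.hstack([a[:,:320] if 0 else cv2.resize(a,(400,300)),cv2.resize(b,(400,300))])[:,:,::-1])"
```

```text
t: 39.25
eef_pos: [0.4763, 0.2832, 0.2122]
ee_rot: [-3.14, 0.002, -1.598]
force: [-0.6, 0.6, 0.3]
width: 0.0661
gripper_force: 0.0
t: 40.25
eef_pos: [0.4757, -0.0032, 0.2102]
ee_rot: [-3.141, 0.0, -1.598]
force: [0.1, 0.4, -0.1]
width: 0.0657
gripper_force: 0.0
t: 40.85
eef_pos: [0.4757, -0.1167, 0.2099]
ee_rot: [-3.141, 0.0, -1.6]
force: [-0.3, -0.1, 0.7]
width: 0.0656
gripper_force: 0.0
```

View pics/fin.png

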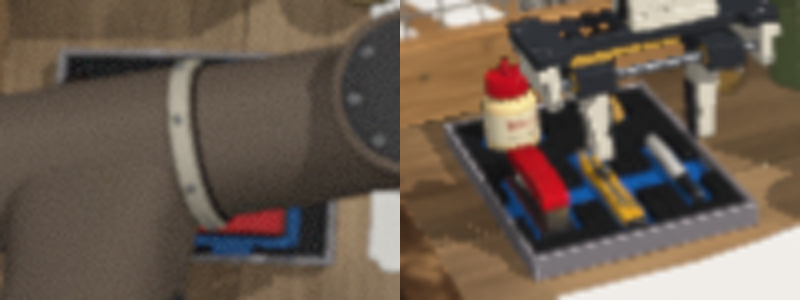

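The scene half shows the jar, stapler, cutter and marker in place, but the arm hides the top view. Moving it out of the way for a final look from above.

```bash
python3 -m handwheel '[{"delta_pos":[0,-0.95,0.1],"dr":[0,0,0]},{"delta_pos":[0,-0.95,0.1],"dr":[0,0,0]},{"delta_pos":[0,-0.95,0.1],"dr":[0,0,0]},{"delta_pos":[0,-0.95,0.1],"dr":[0,0,0]},{"delta_pos":[0,-0.95,0],"dr":[0,0,0]},{"delta_pos":[0,-0.95,0],"dr":[0,0,0]},{"delta_pos":[0,-0.95,0],"dr":[0,0,0]},{"delta_pos":[0,-0.95,0],"dr":[0,0,0]},{"delta_pos":[0,-0.95,0],"dr":[0,0,0]},{"delta_pos":[0,0,0],"dr":[0,0,0]}]'
python3 -c "
from h import *
a=cv2.resize(grab_frame('top')[150:240,95:215],(533,400),interpolation=cv2.INTER_CUBIC)
b=cv2.resize(grab_frame('scene')[110:185,155:225],(265,400),interpolation=cv2.INTER_CUBIC)
cv2.imwrite('pics/fin2.png',np.hstack([a,b])[:,:,::-1])"
```

```text
t: 41.95
eef_pos: [0.4762, -0.3742, 0.2211]
ee_rot: [3.141, -0.0, -1.599]
force: [0.1, 0.4, -0.2]
width: 0.0655
gripper_force: 0.0
```

View pics/fin2.png

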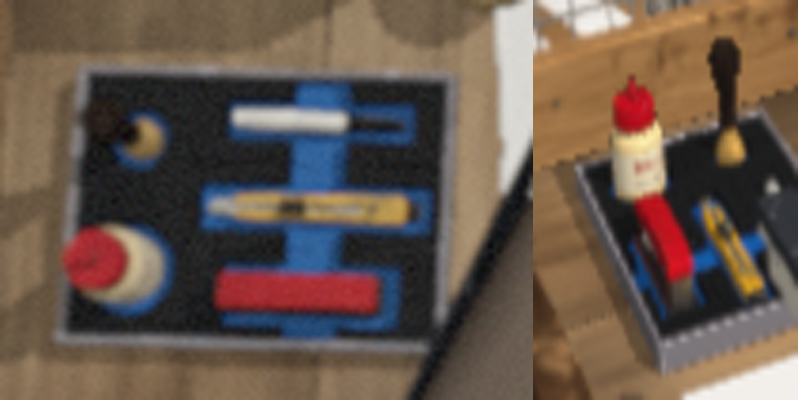

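The view from above shows all five in their cut-outs: marker (320,118), cutter (310,208), stapler (298,290), date stamp (145,135), jar (130,265). Handing in.

```bash
python3 -c "
from station import job_done;print(job_done())"
```

```text
the job is handed in; nothing more can be done
None
```

All five tools are in their cut-outs by the final pictures, the brown stamp, tape and label roll were not touched, and the job was handed in at about 42 s; no verdict was returned.

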